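# Shut and lock the toy medicine cabinet

### The job

Tidy-up time: only by pushing with the fingertips, close the open flap of the toy medicine cabinet until it is fully shut, then lock it by pressing the round push latch fully home and after that the long bar-shaped latch fully home. Do not press the square latch (it is the release), do not lift the flap further open, and do not pick up or shift anything else; finish with the hand clear.

Things in the scene. Friction and masses are not known exactly. Their poses are not given: they have to be found in the camera images.
- cabinet: white plastic toy medicine cabinet lying on its back, fixed to the table: 200 mm (its x) x 260 mm (its y) x 70 mm high. Origin at the centre of its underside, on the table; x points from the hinge side (near the robot) to the ledge with the latches, z up
- flap (a joint): opening of the cabinet's flap in rad: 0 = shut flat on the cabinet, grows as it opens upward; starts 0.6 to 0.95. The hinge is stiff (about 0.13 N m of friction), so the flap stays where it is left, and shut is a firm stop
- flap_hinge (a point): middle of the flap's hinge line, which runs along the cabinet's y, 85 mm to -x of the cabinet's origin and 70 mm above the table; fixed, axes as the cabinet's. The flap is a flat white plate 130 mm long from the hinge, 220 mm wide, with a flat grey cross; its underside passes through the hinge line and it is 8 mm thick, so its upper face lies 78 mm above the table when shut
- flap_edge (a point): middle of the flap's free edge, on its upper face, 130 mm from the hinge; when shut it is 45 mm to +x of the cabinet's origin. The flap's axes: x from hinge to free edge, z out of the upper face
- round_latch (a joint): value of the round push latch in m: 0 = fully up, 0.008 = fully home (its top 4 mm above its mount). It slides straight down against steady friction of about 2.5 N, has no spring and stays where it is left; it starts 0 to 1 mm down
- round_latch_top (a point): centre of the top face of the round push latch, a plain grey plastic cap 36 mm in diameter, standing 12 mm above its white 44 x 60 x 6 mm mount when up; axes as the cabinet's. The three latches stand in a row along the cabinet's y, 74 mm apart, in any order, 75 mm to +x of the cabinet's origin; top about 88 mm above the table when up
- bar_latch (a joint): value of the bar-shaped push latch in m: 0 = fully up, 0.008 = fully home (its top 4 mm above its mount). It slides straight down against steady friction of about 2.5 N, has no spring and stays where it is left; it starts 0 to 1 mm down
- bar_latch_top (a point): centre of the top face of the bar-shaped push latch, a plain grey plastic cap 12 mm (cabinet's x) x 50 mm (cabinet's y), standing 12 mm above its white 44 x 60 x 6 mm mount when up; axes as the cabinet's. The three latches stand in a row along the cabinet's y, 74 mm apart, in any order, 75 mm to +x of the cabinet's origin; top about 88 mm above the table when up
- square_latch (a joint): value of the square push latch in m: 0 = fully up, 0.008 = fully home (its top 4 mm above its mount). It slides straight down against steady friction of about 2.5 N, has no spring and stays where it is left; it starts 0 to 1 mm down. To be left alone
- square_latch_top (a point): centre of the top face of the square push latch, a plain grey plastic cap 32 x 32 mm, standing 12 mm above its white 44 x 60 x 6 mm mount when up; axes as the cabinet's. The three latches stand in a row along the cabinet's y, 74 mm apart, in any order, 75 mm to +x of the cabinet's origin; top about 88 mm above the table when up
- medicine_bottle: loose amber toy bottle, 40 mm diameter, 85 mm high, beside the cabinet; origin at the centre of its underside. Leave alone
- tooth_mug: loose white mug, 60 mm diameter, 65 mm high, beside the cabinet; origin at the centre of its underside. Leave alone
- soap_dish: loose pink ceramic soap dish with soap, 60 x 100 x 22 mm, on the robot side of the cabinet; origin at the centre of its underside. Leave alone
- bathtub: loose steel toy bathtub, 122 x 232 x 93 mm with a tap to 120 mm; origin at the centre of its underside. Leave alone
- step_stool: loose green plastic two-step stool, 160 x 140 x 90 mm; origin under the upper step. Leave alone
- mirror_stand: loose wooden mirror stand, 100 x 140 mm foot, 170 mm high; origin at the centre of its underside. Leave alone
- bath_duck: loose yellow toy duck, 68 mm across, 68 mm high; origin at the centre of its underside. Leave alone

How it is judged:
By the outcome, as a careful person would: the job done as asked, in the order asked, and still so for the second after the job is handed in, with the robot touching nothing.
It also fails if it takes over 43 s, if anything falls off the work surface, if the arm or the gripper's body presses on something with over 40 N, if the wrist force passes 120 N, or if a joint passes its speed limit or range.

### The arm

A 6-joint arm with a two-finger parallel gripper is mounted at the origin on the work surface. World frame = base frame: x ahead of the robot, y to its left, z up, the work surface at z = 0. Lengths are in m, angles in degrees, forces in N, time in s.
With the tool pointing down it reaches from about 0.4 to 0.825 m from the base axis. Payload 7 kg.
Tool frame: the origin (TCP) lies midway between the tips of the shut fingers; the grasp point (between the pads) lies 19 mm behind it; z points along the fingers, y is the line along which they close (so a half turn about z gives the same grasp; the last joint's range is limited). The gripper opens to 88 mm and grips with 3 to 60 N. Pads are 19 mm wide; open, the fingers measure 130 mm over their backs; the gripper's body (78 mm by 193 mm) begins 47 mm behind the grasp point.
Start: joints at [91.564, 20.546, 0.682, 0, -70.136, -16.507], TCP at [0.174, 0.652, 0.227] pointing down, gripper open.
Joint ranges: [-176.03, 176.03], [-82.01, 121.73], [-58.28, 71.71], [-173.87, 95.51], [-174.79, -0.11], [-173.66, 173.66]. Speed limits (degrees/s): [136.94, 136.94, 172.46, 180, 180, 180].

### API

Orientations are given as [roll, pitch, yaw] about the fixed x, y, z axes, in that order (R = Rz(yaw) Ry(pitch) Rx(roll)).
In Python, from plant import ctrl, viewer, close_job gives the robot as it stands. The module is installed in compiled form; this text tells all that it offers.
- The arm moves only by the tool step_arm, never from a script. Its argument "moves" is a list that holds one entry, the list of rows, each a list of 5 numbers: the shift along the world's x, y, z in cm, then the turn about the world's z in rad, then the finger opening in cm, from 0 to 8.76. In form: [[[tx, ty, tz, twist, grip], ...]]. A call has 1 to 10 rows; each row shifts and turns the commanded pose from where the row before left it; what a row does not reach is not made up. A row lasts 1/10 s, in which the tool goes at most 50 mm and 8.59 degrees, less where a joint would pass 70% of its speed; a pose out of reach is approached as far as the arm can. A call with a gripper value outside its range is refused whole. The fingers move at their own pace and stop on an object; the grip force is fixed at half the most. Time passes only in rows, so rows that do not move let the fingers close. It gives the time, the measured TCP pose, the force, the opening and the grip force at its end, in the units of the state.
- ctrl.get_obs(): the state, without advancing time (a new reading comes with each control period).
- viewer.snapshot(name): name is "scene" or "top" or "wrist"; returns (picture, depth): 480x640x3 uint8, blue, green, red; 480x640 float32, m along the optical axis (not along the pixel's ray), 0 where there is no reading.
- viewer.camera_info(name): a dict with "camera_matrix" (3x3 intrinsics, pixels), "eye" and "orientation" of the camera in the world. Camera axes: x right, y down, z forward; pixel columns grow to the right and rows downward; lengths in m; the calibration is good to about 2 mm. The wrist camera is an equidistant fisheye: a pixel r from the principal point sees the ray r / f radians off the axis. A picture is of the moment at which its call begins: read the wrist's pose just before it. camera_info takes no time and is no camera call; for the wrist camera it gives the pose at the moment of the call.
- close_job(): hands the job in; it is judged then, once.
The state is a dict: "clock": time; "joint_pos": joint angles; "qvel": joint speeds; "tau": joint torques, N m; "tool_pos": TCP position; "orientation": TCP orientation; "force": force on the tool from outside, world axes, zero at the start; "moment": the same for the moment, N m; "opening": finger opening in m; "gripper_force": force on a finger pad.
Only numpy, scipy, OpenCV 4.12 (cv2) and the standard library are available. Lean on these libraries where they do the work, as an engineer would, in place of code of your own. Each camera call takes 0.05 s, during which the arm holds its last target. There are 200 camera calls.

## Working session

There is one attempt and no reset: what is moved stays moved. The work goes in short steps, Python scripts to look and compute and a tool call to move; the robot and the scene stay as the last step left them, time stands still between calls to the robot, and variables do not carry over. Pictures are saved under pics/ and viewed, at most 10 in all, crops included, and the job is handed in when it is done.

Besides the shell and the picture viewer there is one more tool, called after "Request:" as name(argument=value, ...), one argument or row to a line, values as JSON. step_arm: Moves the arm, as the interface text tells. Its arguments: {"type":"object","properties":{"moves":{"type":"array","items":{"type":"array","items":{"type":"array","items":{"type":"number"}}}}},"required":["moves"]}

```bash
mkdir -p pics; cat > h.py <<'E'
import numpy as np,cv2
from plant import ctrl,viewer
def cam(n):
    i=viewer.camera_info(n);return i
E
python3 - <<'E'
from h import *
o=ctrl.get_obs();print(o)
for n in("scene","top"):
    p,d=viewer.snapshot(n);cv2.imwrite(f"pics/{n}.png",p);np.save(f"{n}.npy",d);print(viewer.camera_info(n))
E
```

```text
{'clock': 0.0, 'joint_pos': array([ 9.15645888e+01,  2.05937743e+01,  6.35765478e-01, -1.99728589e-02,
       -7.01344079e+01, -1.65061493e+01]), 'qvel': array([ 0.02556873,  0.04152992, -0.02216653, -0.01674262,  0.00431311,
        0.00715722]), 'tau': array([-1.19388413e-03, -5.82722390e+01,  2.93061054e+01,  6.99684530e+00,
        7.01167941e-03, -1.68958773e-04]), 'tool_pos': array([0.17394633, 0.65172413, 0.22561186]), 'orientation': array([ 1.79906057e+02, -8.25789347e-03, -1.49483559e+01]), 'force': array([-0.85842584,  0.73142278,  0.49902323]), 'moment': array([0.04878675, 0.01510379, 0.03989307]), 'gripper_force': 0.0, 'opening': 0.08791145071462492}
{'camera_matrix': array([[480.76854838,   0.        , 324.19576965],
       [  0.        , 480.76854838, 242.55661106],
       [  0.        ,   0.        ,   1.        ]]), 'eye': array([1.37077976, 0.12708494, 0.91023599]), 'orientation': array([-135.1355196 ,   -1.09219308,   99.8106808 ])}
{'camera_matrix': array([[545.90623565,   0.        , 319.55502483],
       [  0.        , 545.90623565, 247.82650276],
       [  0.        ,   0.        ,   1.        ]]), 'eye': array([0.3656951 , 0.00943625, 1.62013475]), 'orientation': array([-172.26966668,   -0.30955418,  -88.7692704 ])}
```

View pics/top.png

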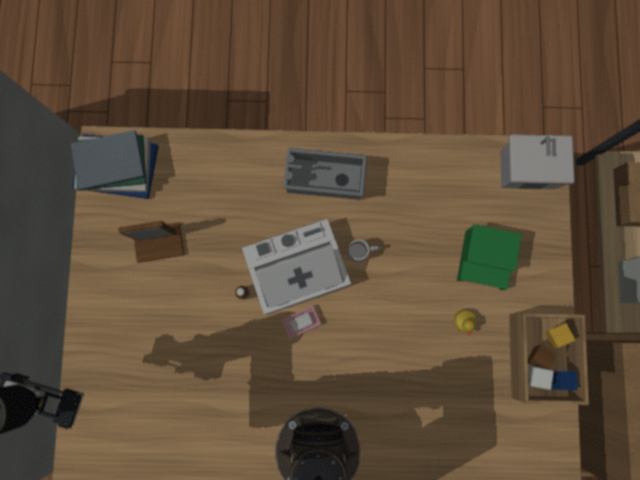

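View pics/scene.png

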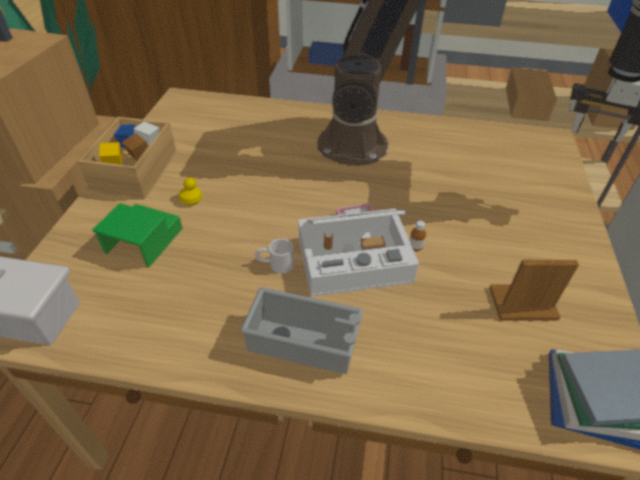

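```bash
python3 - <<'E'
import cv2,numpy as np
t=cv2.imread("pics/top.png")[205:345,220:400];s=cv2.imread("pics/scene.png")[190:310,280:440]
cv2.imwrite("pics/c.png",cv2.resize(t,None,fx=4.2,fy=4.2,interpolation=2))
cv2.imwrite("pics/d.png",cv2.resize(s,None,fx=5,fy=5,interpolation=2))
E
```

```text
(no output)
```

View pics/c.png

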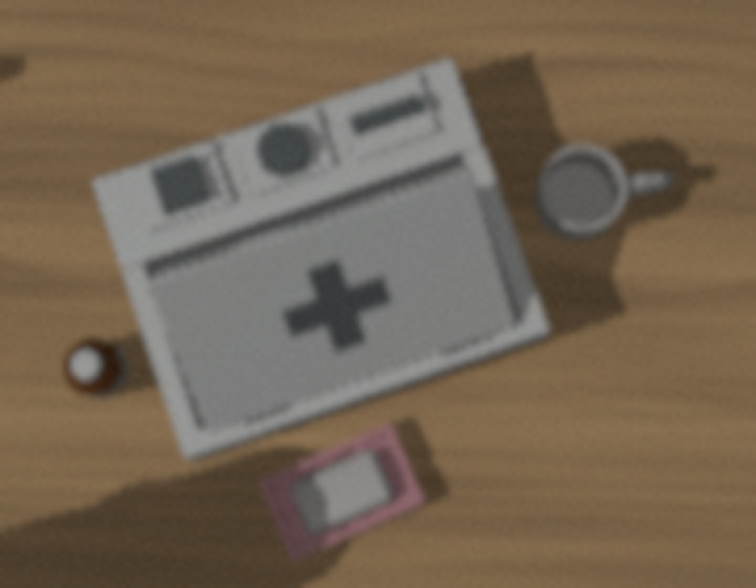

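View pics/d.png

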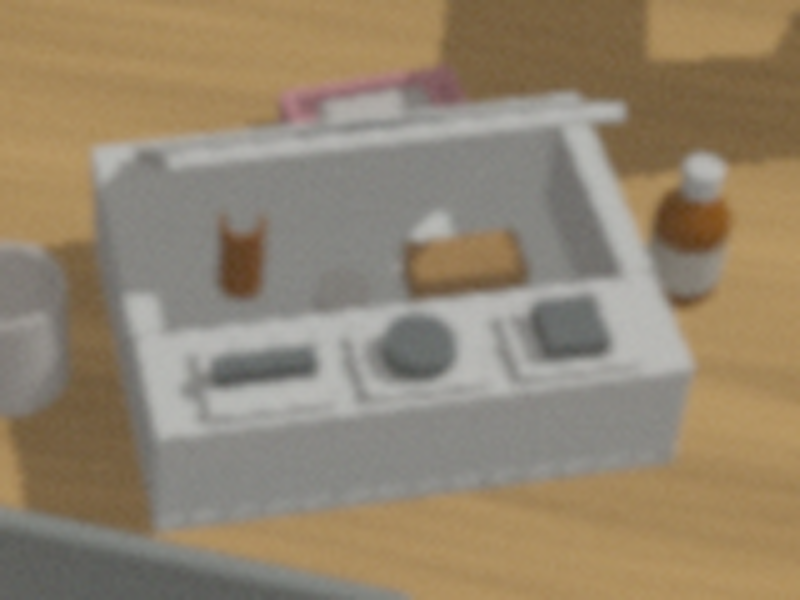

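```bash
cat >> h.py <<'E'
from scipy.spatial.transform import Rotation as R
def ray(n,u,v):
    i=viewer.camera_info(n);K=i['camera_matrix']
    return i['eye'],R.from_euler('xyz',i['orientation'],degrees=True).as_matrix()@[(u-K[0,2])/K[0,0],(v-K[1,2])/K[1,1],1]
def atz(n,u,v,z):
    e,r=ray(n,u,v);return e+r*(z-e[2])/r[2]
E
python3 - <<'E'
from h import *
from h import ray,atz
np.set_printoptions(precision=4,suppress=True)
T=lambda a,b:(a/4.2+220-.4,b/4.2+205-.4); S=lambda a,b:(a/5+280-.4,b/5+190-.4)
d={'LL':(95,182),'LR':(456,58),'NR':(549,330),'NL':(188,457)}
P={k:atz('top',*T(*v),.07) for k,v in d.items()};print(P)
c=sum(P.values())/4
ex=(P['LL']+P['LR']-P['NL']-P['NR'])[:2];print('c',c,'yaw',np.degrees(np.arctan2(ex[1],ex[0])),np.linalg.norm(ex)/2)
ey=(P['LL']+P['NL']-P['LR']-P['NR'])[:2];print('yaw',np.degrees(np.arctan2(-ey[0],ey[1])),np.linalg.norm(ey)/2)
for k,v in {'sq':(184,185),'rd':(287,149),'bar':(388,114)}.items(): print(k,atz('top',*T(*v),.088))
for k,v in {'bar':(263,364),'rd':(419,344),'sq':(570,326)}.items(): print(k,atz('scene',*S(*v),.088))
D=np.load('top.npy')
for ab in [(240,290),(430,220),(336,306),(230,400),(490,300),(287,149),(184,185),(120,210)]:
    u,v=T(*ab);z=np.median(D[round(v)-1:round(v)+2,round(u)-1:round(u)+2]);e,r=ray('top',u,v);print(ab,e+r*z)
for ab in [(147,268),(465,165)]:
    print('edge rays at z.13,.18',atz('top',*T(*ab),.13),atz('top',*T(*ab),.18))
th=np.arctan2(ex[1],ex[0])
X=np.array([np.cos(th),np.sin(th)]);Y=np.array([-X[1],X[0]])
# plane fit in flap
pts=[]
for a in range(180,480,8):
  for b in range(200,400,8):
    u,v=T(a,b);e,r=ray('top',u,v);p=e+r*D[round(v),round(u)];q=p[:2]-c[:2]
    xx,yy=q@X,q@Y
    if -.075<xx<.015 and abs(yy)<.08: pts.append((xx,yy,p[2]))
pts=np.array(pts);A=np.c_[pts[:,:2],np.ones(len(pts))];f=np.linalg.lstsq(A,pts[:,2],rcond=None)[0];print('plane',f,len(pts),np.degrees(np.arctan(f[0])),np.std(A@f-pts[:,2]))
E
```

```text
{'LL': array([0.571, 0.227, 0.07 ]), 'LR': array([ 0.6625, -0.0174,  0.07  ]), 'NR': array([ 0.4769, -0.084 ,  0.07  ]), 'NL': array([0.3863, 0.1571, 0.07  ])}
c [0.5242 0.0707 0.07  ] yaw 20.22172719237863 0.19732832255092203
yaw 20.55113024381788 0.2592336886439417
sq [0.5679 0.1644 0.088 ]
rd [0.594  0.0958 0.088 ]
bar [0.6195 0.0282 0.088 ]
bar [0.622  0.0324 0.088 ]
rd [0.5958 0.1022 0.088 ]
sq [0.5708 0.1711 0.088 ]
(240, 290) [0.4931 0.1203 0.1435]
(430, 220) [ 0.5415 -0.0014  0.1414]
(336, 306) [0.4859 0.0588 0.1207]
(230, 400) [0.4242 0.1285 0.0915]
(490, 300) [ 0.4941 -0.0428  0.0959]
(287, 149) [0.5937 0.0957 0.0898]
(184, 185) [0.5681 0.1646 0.0869]
(120, 210) [0.5522 0.2092 0.0697]
edge rays at z.13,.18 [0.5073 0.1824 0.13  ] [0.5025 0.1766 0.18  ]
edge rays at z.13,.18 [ 0.5797 -0.0237  0.13  ] [ 0.5725 -0.0226  0.18  ]
plane [0.8514 0.0049 0.1523] 554 40.410655692006216 0.0035982163532585227
```

Request:
step_arm(
  moves=[
    [[2.2,-3.63,0,0.0386,0],[2.2,-3.63,0,0.0386,0],[2.2,-3.63,0,0.0386,0],[2.2,-3.63,0,0.0386,0],[2.2,-3.63,0,0.0386,0],[2.2,-3.63,0,0.0386,0],[2.2,-3.63,0,0.0386,0],[2.2,-3.63,0,0.0386,0]],
  ],
)

```text
clock: 0.9
tool_pos: [0.3505, 0.36, 0.2264]
orientation: [180.0, 0.0, 2.9]
force: [0.3, -0.7, 0.2]
opening: 0.0291
gripper_force: 0.0
```

Request:
step_arm(
  moves=[
    [[2.2,-3.63,0,0.0386,0],[2.2,-3.63,0,0.0386,0],[2.2,-3.63,0,0.0386,0],[2.2,-3.63,0,0.0386,0],[2.2,-3.63,0,0.0386,0],[2.2,-3.63,0,0.0386,0],[2.2,-3.63,0,0.0386,0],[2.2,-3.63,0,0.0386,0],[0,0,0,0,0],[0,0,0,0,0]],
  ],
)

```text
clock: 1.9
tool_pos: [0.5261, 0.0702, 0.226]
orientation: [-180.0, 0.1, 20.3]
force: [-0.1, 0.3, 0.5]
opening: 0.0006
gripper_force: 0.0
```

Request:
step_arm(
  moves=[
    [[-1.9,-0.7,0,0,0],[0,0,-3.0,0,0],[0,0,-3.0,0,0],[0,0,-1.0,0,0],[0,0,-1.0,0,0],[0,0,-0.8,0,0],[0,0,-0.8,0,0],[0,0,-0.8,0,0]],
  ],
)

```text
clock: 2.7
tool_pos: [0.5077, 0.0647, 0.1227]
orientation: [-180.0, -0.1, 20.5]
force: [0.5, 0.6, 1.1]
opening: 0.0004
gripper_force: 0.5
```

Request:
step_arm(
  moves=[
    [[0,0,-0.8,0,0],[0,0,-0.7,0,0],[0,0,-0.7,0,0],[0,0,-0.7,0,0]],
  ],
)

```text
clock: 3.1
tool_pos: [0.5073, 0.0644, 0.0931]
orientation: [180.0, -0.0, 20.4]
force: [1.0, -0.4, 0.9]
opening: 0.0007
gripper_force: 0.6
```

Request:
step_arm(
  moves=[
    [[0,0,-0.6,0,0],[0,0,-0.5,0,0],[0,0,-0.2,0,0],[0,0,-0.2,0,0],[0,0,0,0,0]],
  ],
)

```text
clock: 3.6
tool_pos: [0.5069, 0.0643, 0.0784]
orientation: [180.0, 0.0, 20.4]
force: [0.0, -0.5, 0.4]
opening: 0.0012
gripper_force: 0.0
```

Request:
step_arm(
  moves=[
    [[0,0,-0.1,0,0],[0,0,-0.1,0,0],[0,0,0,0,0]],
  ],
)

```text
clock: 3.9
tool_pos: [0.507, 0.0643, 0.0781]
orientation: [180.0, -0.0, 20.5]
force: [-7.1, 0.5, 16.6]
opening: 0.0002
gripper_force: 8.3
```

Request:
step_arm(
  moves=[
    [[0,0,2.0,0,0],[0,0,2.0,0,0],[4.4,1.6,0,0,0],[4.4,1.7,0,0,0],[0,0,0,0,0]],
  ],
)

```text
clock: 4.4
tool_pos: [0.5994, 0.099, 0.1161]
orientation: [180.0, -0.1, 20.5]
force: [-1.0, -0.0, -0.9]
opening: 0.0007
gripper_force: 0.0
```

```bash
python3 - <<'E'
from h import *
p,d=viewer.snapshot("scene");np.save("s2.npy",d)
cv2.imwrite("pics/e.png",cv2.resize(p[170:310,270:450],None,fx=4.2,fy=4.2,interpolation=2))
E
```

```text
(no output)
```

View pics/e.png

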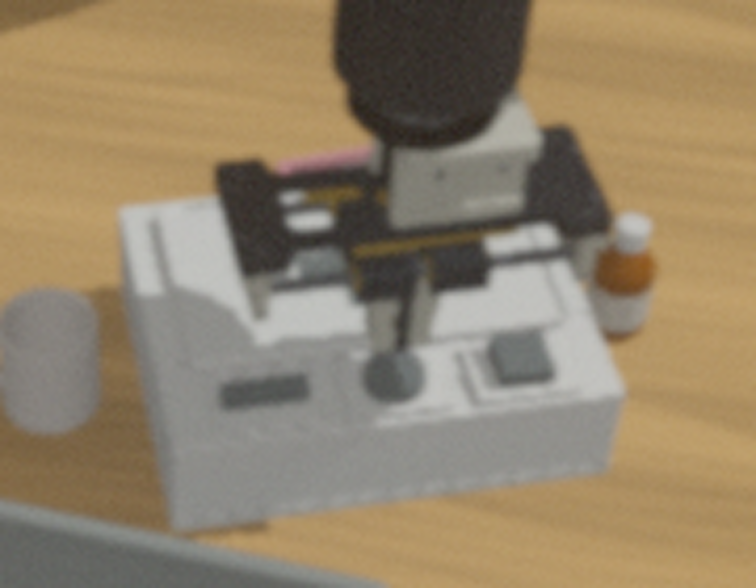

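Request:
step_arm(
  moves=[
    [[-0.4,0,-1.5,0,0],[0,0,-1.0,0,0],[0,0,-0.4,0,0],[0,0,-0.3,0,0],[0,0,-0.2,0,0],[0,0,-0.1,0,0],[0,0,0,0,0]],
  ],
)

```text
clock: 5.15
tool_pos: [0.5913, 0.0974, 0.0818]
orientation: [-180.0, -0.0, 20.4]
force: [0.1, -0.2, -0.7]
opening: 0.0005
gripper_force: 0.0
```

Request:
step_arm(
  moves=[
    [[0,0,-0.1,0,0],[0,0,-0.1,0,0],[0,0,-0.1,0,0],[0,0,0,0,0]],
  ],
)

```text
clock: 5.55
tool_pos: [0.5915, 0.0975, 0.0802]
orientation: [180.0, -0.1, 20.5]
force: [-5.2, 0.1, 13.8]
opening: 0.0006
gripper_force: 6.8
```

Request:
step_arm(
  moves=[
    [[0,0,1.5,0,0],[0,0,1.5,0,0],[1.45,-3.4,0,0,0],[1.45,-3.4,0,0,0],[0,0,0,0,0],[0,0,-1.2,0,0],[0,0,-0.6,0,0],[0,0,-0.3,0,0],[0,0,0,0,0]],
  ],
)

```text
clock: 6.45
tool_pos: [0.6195, 0.03, 0.0867]
orientation: [-180.0, 0.1, 20.5]
force: [0.3, -0.5, 0.2]
opening: 0.0001
gripper_force: 0.0
```

Request:
step_arm(
  moves=[
    [[0,0,-0.2,0,0],[0,0,-0.2,0,0],[0,0,-0.2,0,0],[0,0,-0.1,0,0],[0,0,-0.1,0,0],[0,0,-0.1,0,0],[0,0,0,0,0]],
  ],
)

```text
clock: 7.15
tool_pos: [0.6205, 0.0297, 0.0802]
orientation: [180.0, -0.1, 20.5]
force: [-4.7, 1.9, 13.4]
opening: 0.0003
gripper_force: 6.5
```

Request:
step_arm(
  moves=[
    [[0,0,2,0,0],[0,0,4,0,0],[0,0,5,0,0],[0,0,5,0,0],[-4,3,0,0,0],[-4,3,0,0,0],[-2,4,0,0,0],[-2,4,0,0,0],[-2,4,0,0,0],[0,0,0,0,0]],
  ],
)

```text
clock: 8.15
tool_pos: [0.4783, 0.2128, 0.2388]
orientation: [-180.0, -0.0, 20.7]
force: [0.5, -0.6, -1.0]
opening: 0.0001
gripper_force: 0.0
```

```bash
python3 - <<'E'
from h import *
from h import ray
p,d=viewer.snapshot("scene")
cv2.imwrite("pics/f.png",cv2.resize(p[190:310,280:440],None,fx=5,fy=5,interpolation=2))
pt,D=viewer.snapshot("top")
for n,x,y in [('sq',.5685,.166),('rd',.5945,.097),('bar',.6203,.029),('flapR',.56,.0),('flapmid',.54,.07)]:
    i=viewer.camera_info('scene');M=R.from_euler('xyz',i['orientation'],degrees=True).as_matrix() if 0 else None
    from scipy.spatial.transform import Rotation as Q
    for c,dd in(('scene',d),('top',D)):
        i=viewer.camera_info(c);q=Q.from_euler('xyz',i['orientation'],degrees=True).as_matrix().T@(np.array([x,y,.08])-i['eye']);K=i['camera_matrix'];w=K@q/q[2];u,v=round(w[0]),round(w[1])
        e,r=ray(c,u,v);print(n,c,(e+r*np.median(dd[v-1:v+2,u-1:u+2])).round(4))
print(ctrl.get_obs()['force'])
E
```

```text
sq scene [0.5772 0.1653 0.0894]
sq top [0.5327 0.139  0.3485]
rd scene [0.5969 0.097  0.0826]
rd top [0.5954 0.0961 0.08  ]
bar scene [0.6224 0.0298 0.0824]
bar top [0.6198 0.0282 0.0813]
flapR scene [ 5.593e-01 -1.000e-04  8.020e-02]
flapR top [0.5602 0.0012 0.0797]
flapmid scene [0.5395 0.0707 0.081 ]
flapmid top [0.5387 0.0689 0.0792]
[ 0.47154025 -0.23082325 -0.02691012]
```

View pics/f.png

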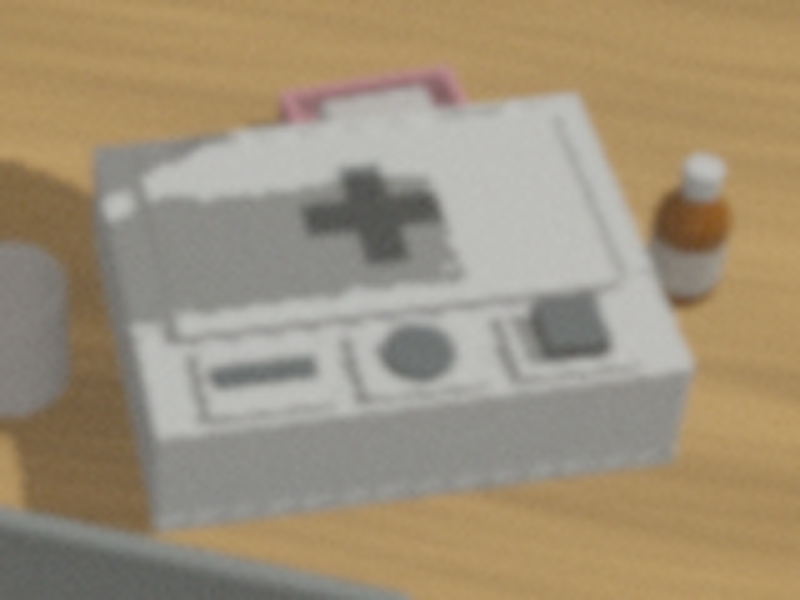

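The flap lies flat. The bar (263,370) and round cap (419,352) are down at about 80 mm, the square latch (570,326) is still up, and the bottle, mug and soap dish have not moved.

```bash
python3 -c "
from plant import close_job
print(close_job())"
```

```text
the job is handed in; nothing more can be done
None
```

I closed the flap fully, pressed the round latch home and then the bar latch, left the square latch alone, and handed the job in with the hand clear at about 8 s.

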